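# Set a panel on the folding easel

### The arm

A 6-joint arm with a two-finger parallel gripper is mounted at the origin on the work surface. World frame = base frame: x ahead of the robot, y to its left, z up, the work surface at z = 0. Lengths are in m, angles in rad, forces in N, time in s.
With the tool pointing down it reaches from about 0.35 to 0.975 m from the base axis. Payload 7.1 kg.
Tool frame: the origin (TCP) lies midway between the tips of the shut fingers; the grasp point (between the pads) lies 19 mm behind it; z points along the fingers, x is the direction in which the jaws open and shut, and the axes are right-handed (so a half turn about z gives the same grasp; the last joint's range is limited). The gripper opens to 88 mm and grips with 3 to 60 N. Pads are 20 mm wide; open, the fingers measure 115 mm over their backs; the gripper's body (75 mm by 178 mm) begins 61 mm behind the grasp point.
Start: joints at [-1.308, 0.423, 1.63, -0, 1.089, -0.019], TCP at [0.174, -0.6, 0.223] pointing down, gripper open.
Joint ranges: [-3, 3], [-0.9, 2.11], [0.09, 2.58], [-1.31, 4.45], [0.11, 2.69], [-2.54, 2.54]. Speed limits (rad/s): [2.39, 2.39, 3.01, 3.14, 3.14, 3.14].

### API

Orientations are given as a unit quaternion [w, x, y, z].
In Python, from station import move_pose, movel, movej, command_gripper, wait, inverse_kinematics, read_camera, camera_info, MotionError, job_done, get_time, get_joint_pos, get_qvel, get_effort, get_tcp_pos, get_ee_rot, get_ft_force, get_ft_torque, get_grip_width gives the robot as it stands. Calls block until the motion is done:
- move_pose(position, orientation): joint-space move of the TCP to a pose.
- movel(position, frame=None, v=0.15, until_force=None): straight line of the TCP; frame=None keeps the orientation; v is the mean speed in m/s. With until_force (N) it stops when the force on the tool has changed by that much, and returns True; else False.
- movej(angles): joint-space move.
- command_gripper(opening): opening from 0.0 (shut) to 1.0 (fully open); the grip force is fixed at half the most; returns when the fingers have stopped.
- wait(seconds).
- inverse_kinematics(position, orientation): joint angles nearest the present ones, or None.
- read_camera(name): name is "scene" or "side" or "wrist"; returns the picture (400x640x3 uint8, red, green, blue); there is no depth.
- camera_info(name): a dict with "intrinsics" (3x3 intrinsics, pixels), "T" (4x4, takes a point from camera to world coordinates); the wrist camera has in their place "tool_from_camera" (4x4, takes a point from camera to tool coordinates, whose origin is the TCP and whose axes are the tool frame's). Camera axes: x right, y up, looking along -z (the intrinsics and any distortion apply to the point x, -y, -z); pixel columns grow to the right and rows downward; lengths in m; the calibration is good to about 2 mm. A picture is of the moment at which its call begins: read the wrist's pose just before it. camera_info takes no time and is no camera call.
A pose or a line that the arm cannot do raises MotionError and nothing moves.
- job_done(): hands the job in, once; it reports no verdict.
Readings, each from a call of its own:
- get_time(): time.
- get_joint_pos(): joint angles.
- get_qvel(): joint speeds.
- get_effort(): joint torques, N m.
- get_tcp_pos(): TCP position.
- get_ee_rot(): TCP orientation.
- get_ft_force(): force on the tool from outside, world axes, zero at the start.
- get_ft_torque(): the same for the moment, N m.
- get_grip_width(): opening from 0.0 (shut) to 1.0 (fully open).
Only numpy, scipy, OpenCV 4.12 (cv2) and the standard library are available. Lean on these libraries where they do the work, as an engineer would, in place of code of your own. Each camera call takes 0.05 s, during which the arm holds its last target.

### The job

First fold the little easel's hinged ledge fully down. Then take the taller of the two plywood panels out of its block and set it gently, without dropping it, upright on the ledge, centred and leaning flat back against the uprights, and let go. Leave the shorter panel in its block and do not knock or shove the small paint jar or the egg in its cup.

Things in the scene. Friction and masses are not known exactly. Their poses are not given: they have to be found in the camera images.
- tall_panel_center (a point): centre of the taller of two plain plywood panels: 10 mm thick, 90 mm wide, 130 mm tall, about 0.1 kg, at the start standing on its 90 mm edge, loose in the slot of a dark wooden block, its top 140 mm above the table. Axes: x through the thickness, y along the width, z along the height. Both faces are alike; either may face the front
- short_panel_center (a point): centre of the shorter panel (10 x 90 x 85 mm, same axes), standing in a block like the tall panel's; it stays there. Its top is 95 mm above the table
- block_a: the fixed dark block that holds the tall panel (the short one's is alike): 56 x 110 x 30 mm high, origin at the centre of its underside, slot along its y, 13 mm wide, 20 mm deep, slot floor 10 mm above the table. The blocks and the easel may stand in any left-to-right order
- seat (a point): seat of the small fixed wooden easel: point 60 mm above the table, in the middle of the ledge's hinge line, flush with the front of the uprights. Axes: z up along the uprights, which lean back 15 degrees from vertical (tops nearer the robot); x square out of the easel's front (away from the robot, give or take its yaw, and 15 degrees upward); y along the ledge
- easel_back: the easel's two uprights, 8 mm thick, 14 mm wide, at y = -36 and +36 mm, joined by a cross bar at the top; same origin and axes as the seat. They end 80 mm above it along z, so a tall panel set on the ledge stands 50 mm above their tops. Behind them are only lower props sloping down to the table
- ledge (a joint): angle of the easel's hinged ledge, rad: 0 = folded up against the uprights, 1.57 = fully down, square to them, at its stop. Starts at 0.8 to 1.15; stays where left (hinge friction 0.06 N m); pressing down on the tab opens it. When down, its top is the plane z = 0 of the seat, 30 mm deep along x, 96 mm wide, with a lip 5 mm high and 50 mm wide on its last 3 mm
- ledge_tab (a point): point on the inner (once down, upper) face of the finger tab, 30 mm wide and 6 mm thick, in the middle of the ledge's outer edge: 47 mm from the hinge line, 4 mm short of the tab's end. Its own z points from the hinge to the tab's end
- tall_panel: the taller panel; origin at the centre of its lower edge, axes as its centre's
- paint_jar_center (a point): centre of a small paint jar, 36 mm across, 45 mm high, loose; a bystander
- egg_center (a point): centre of an egg in a wooden egg cup, 48 mm across, 68 mm high, loose; a bystander

How it is judged:
By the outcome, as a careful person would: the job done as asked, in the order asked, and still so for the second after the job is handed in, with the robot touching nothing.
It also fails if it takes over 53 s, if anything falls off the work surface, if the arm or the gripper's body presses on something with over 40 N, if the wrist force passes 120 N, or if a joint passes its speed limit or range.

## Working session

There is one attempt and no reset: what is moved stays moved. The work goes in short steps, each a Python script; the robot and the scene stay as the last script left them, time stands still between calls to the robot, and variables do not carry over. Pictures are saved under pics/ and viewed, and the job is handed in when it is done.

```bash
mkdir -p pics; ls
python3 - <<'E'
from station import *
import cv2, numpy as np
np.set_printoptions(precision=4,suppress=True)
for n in ["scene","side","wrist"]:
    im=read_camera(n); cv2.imwrite(f"pics/{n}0.png",cv2.cvtColor(im,cv2.COLOR_RGB2BGR)); print(n,camera_info(n))
print(get_time(),get_tcp_pos(),get_ee_rot())
E
```

```text
pics
scene {'intrinsics': array([[394.8367,   0.    , 319.2927],
       [  0.    , 394.8367, 203.6999],
       [  0.    ,   0.    ,   1.    ]]), 'T': array([[ 0.0535, -0.7715,  0.634 ,  1.1466],
       [ 0.9986,  0.042 , -0.0331, -0.0306],
       [-0.0011,  0.6349,  0.7726,  0.7477],
       [ 0.    ,  0.    ,  0.    ,  1.    ]])}
side {'intrinsics': array([[375.6863,   0.    , 319.4252],
       [  0.    , 375.6863, 198.4351],
       [  0.    ,   0.    ,   1.    ]]), 'T': array([[ 0.8595,  0.3241, -0.3953,  0.3182],
       [-0.5109,  0.5706, -0.643 , -0.4706],
       [ 0.0171,  0.7546,  0.656 ,  0.6036],
       [ 0.    ,  0.    ,  0.    ,  1.    ]])}
wrist {'intrinsics': array([[315.305 ,   0.    , 317.6262],
       [  0.    , 315.305 , 201.2853],
       [  0.    ,   0.    ,   1.    ]]), 'tool_from_camera': array([[ 1.    ,  0.0001,  0.0014, -0.0008],
       [ 0.0005, -0.9542, -0.2993, -0.0817],
       [ 0.0013,  0.2993, -0.9542, -0.1631],
       [ 0.    ,  0.    ,  0.    ,  1.    ]])}
0.15 [ 0.1737 -0.5999  0.2221] [-0.0004  0.7994 -0.6008 -0.0005]
```

View pics/scene0.png

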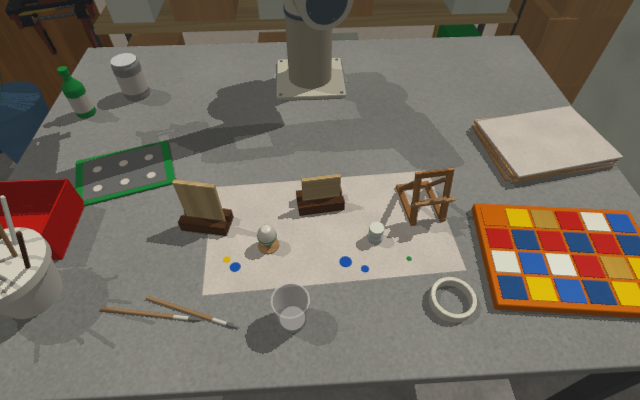

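View pics/side0.png

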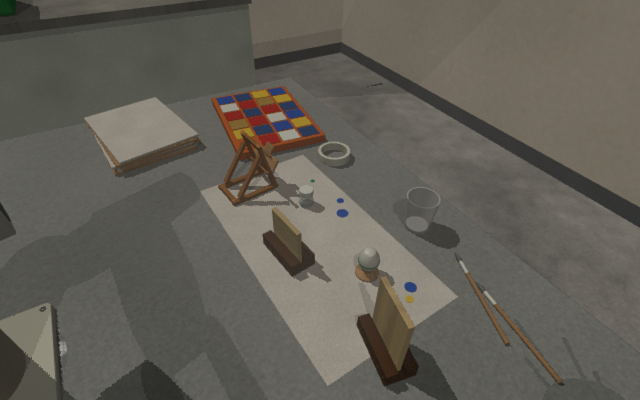

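View pics/wrist0.png

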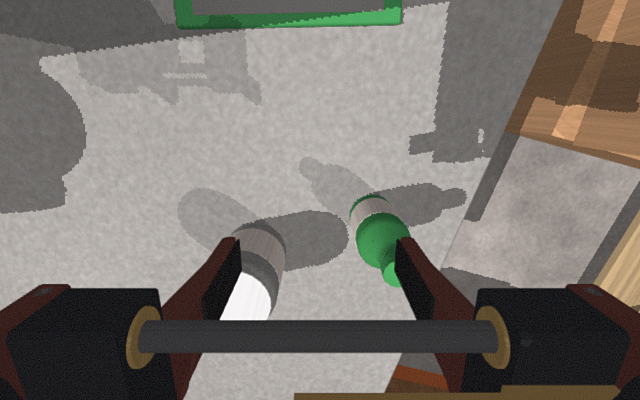

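Scene view: tall panel at about (203,203), egg (267,236), short panel (321,190), jar (376,233), easel (427,195). I'll enlarge and cast rays.

```bash
cat > h.py <<'E'
from station import *
import cv2, numpy as np
from scipy.spatial.transform import Rotation as R
np.set_printoptions(precision=4,suppress=True)
def cam(n,tcp=None,q=None):
    ci=camera_info(n);K=ci['intrinsics']
    if n=='wrist':
        T=np.eye(4);T[:3,:3]=R.from_quat([q[1],q[2],q[3],q[0]]).as_matrix();T[:3,3]=tcp
        T=T@ci['tool_from_camera']
    else: T=ci['T']
    return K,np.array(T)
def ray(KT,uv):
    K,T=KT
    d=np.linalg.inv(K)@np.array([uv[0],uv[1],1.]); d=np.array([d[0],-d[1],-d[2]])
    return T[:3,3],T[:3,:3]@d
def onz(KT,uv,z):
    o,d=ray(KT,uv); return o+d*(z-o[2])/d[2]
def proj(KT,P):
    K,T=KT
    P=np.atleast_2d(P); c=(P-T[:3,3])@T[:3,:3]; c=c*[1,-1,-1]; p=c@K.T; return p[:,:2]/p[:,2:]
def tri(obs):
    A=np.zeros((3,3));b=np.zeros(3);rs=[]
    for KT,uv in obs:
        o,d=ray(KT,uv);d=d/np.linalg.norm(d);M=np.eye(3)-np.outer(d,d);A+=M;b+=M@o
    p=np.linalg.solve(A,b)
    for KT,uv in obs:
        o,d=ray(KT,uv);d=d/np.linalg.norm(d);rs.append(np.linalg.norm((np.eye(3)-np.outer(d,d))@(p-o)))
    return p,max(rs)
def save(im,name,box=None,s=1):
    if box: im=im[box[1]:box[3],box[0]:box[2]]
    im=cv2.resize(im,None,fx=s,fy=s,interpolation=cv2.INTER_CUBIC)
    cv2.imwrite(name,cv2.cvtColor(im,cv2.COLOR_RGB2BGR))
def quat(M):
    x=R.from_matrix(M).as_quat(); return [x[3],x[0],x[1],x[2]]
E
python3 - <<'E'
from h import *
s=cv2.cvtColor(cv2.imread('pics/scene0.png'),cv2.COLOR_BGR2RGB);d=cv2.cvtColor(cv2.imread('pics/side0.png'),cv2.COLOR_BGR2RGB)
a=s[160:260,170:290];b=s[160:260,360:480]
save(np.hstack([a,b]),'pics/sc_z.png',None,3.3)
a=d[230:390,340:440];b=d[120:280,215:335]
save(np.hstack([a,b]),'pics/sd_z.png',None,3.5)
k=cam('scene')
for n,uv,z in [('easelbase',(437,220),0),('jar',(376,242),0),('egg',(268,250),0),('shortblk',(321,212),0),('tallblk',(205,230),0)]:print(n,onz(k,uv,z))
E
```

```text
easelbase [0.5981 0.2773 0.    ]
jar [0.6524 0.124  0.    ]
egg [ 0.6606 -0.1202 -0.    ]
shortblk [0.5591 0.0042 0.    ]
tallblk [ 0.5976 -0.2681  0.    ]
```

View pics/sc_z.png

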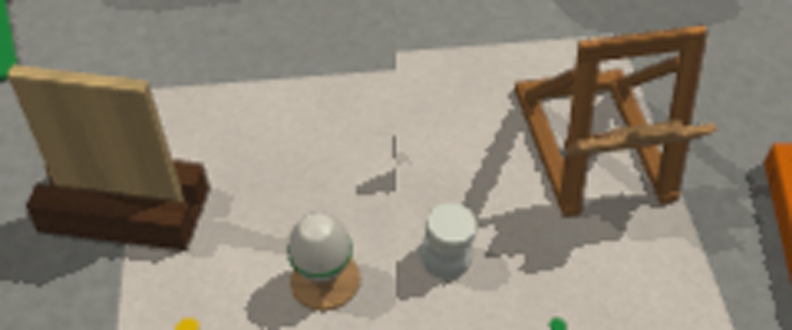

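View pics/sd_z.png

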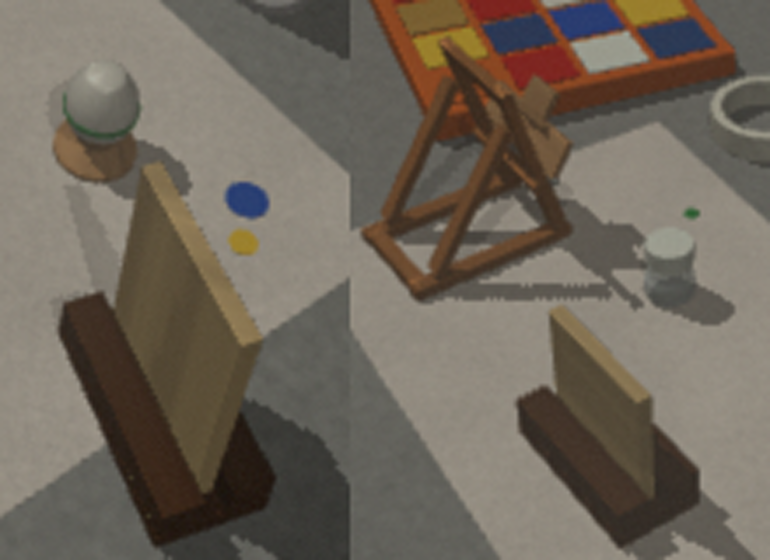

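Run:
```python
from h import *
t=get_time()
move_pose([0.58,-0.27,0.30],[0,1,0,0]); print(get_time()-t,get_joint_pos())
p,q=get_tcp_pos(),get_ee_rot(); im=read_camera('wrist');save(im,'pics/w1.png');np.savez('w1.npz',p=p,q=q)
M=np.array([[0,-1,0],[-1,0,0],[0,0,-1]]).T  # columns x=-Y,y=-X,z=-Z
move_pose([0.60,0.22,0.30],quat(M)); print(get_time()-t,get_joint_pos())
p,q=get_tcp_pos(),get_ee_rot(); im=read_camera('wrist');save(im,'pics/w2.png');np.savez('w2.npz',p=p,q=q)
save(read_camera('side'),'pics/side1.png')
print(get_time())
```

```text
1.9167 [-0.4558  0.3717  1.5226 -0.0003  1.2477 -0.4541]
3.9917000000000002 [ 0.3319  0.3705  1.524  -0.0001  1.2472  1.9031]
4.2417
```

View pics/w1.png

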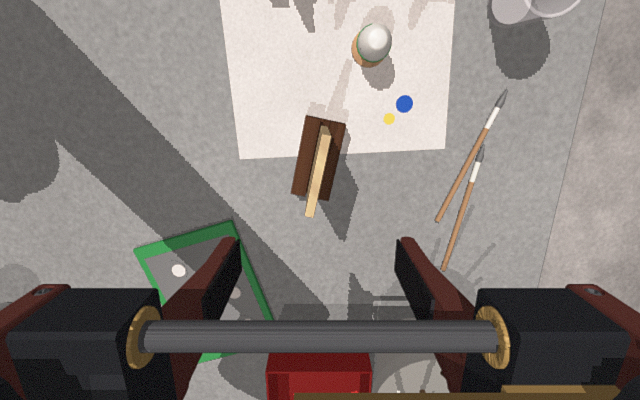

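View pics/w2.png

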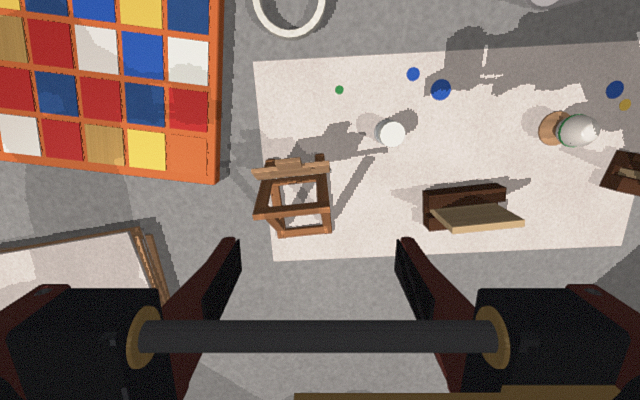

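w1 shows the tall panel in its block, top edge running (324,130)→(311,215). w2 shows the easel at (290,195) with the ledge at (290,168) and the jar at (391,133). I'll zoom.

Run:
```python
from h import *
L=lambda f:cv2.cvtColor(cv2.imread(f),cv2.COLOR_BGR2RGB)
save(L('pics/w1.png'),'pics/w1z.png',(280,105,380,225),5)
save(L('pics/w2.png'),'pics/w2z.png',(235,145,345,245),7)
save(L('pics/scene0.png'),'pics/s0z.png',(390,160,470,235),8)
save(L('pics/side0.png'),'pics/d0z.png',(215,125,295,205),7)
```

```text
(no output)
```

View pics/w1z.png

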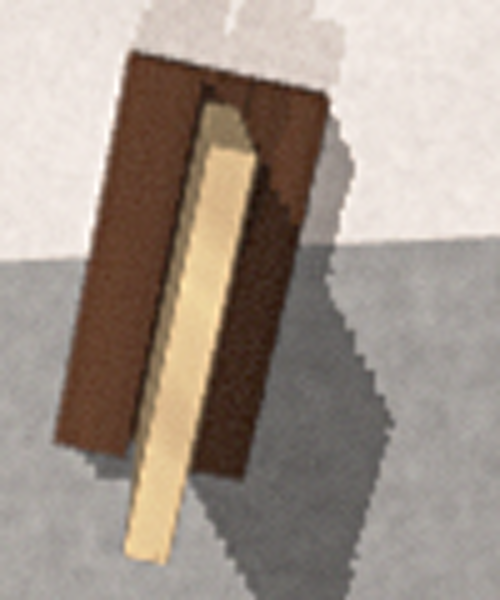

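View pics/w2z.png

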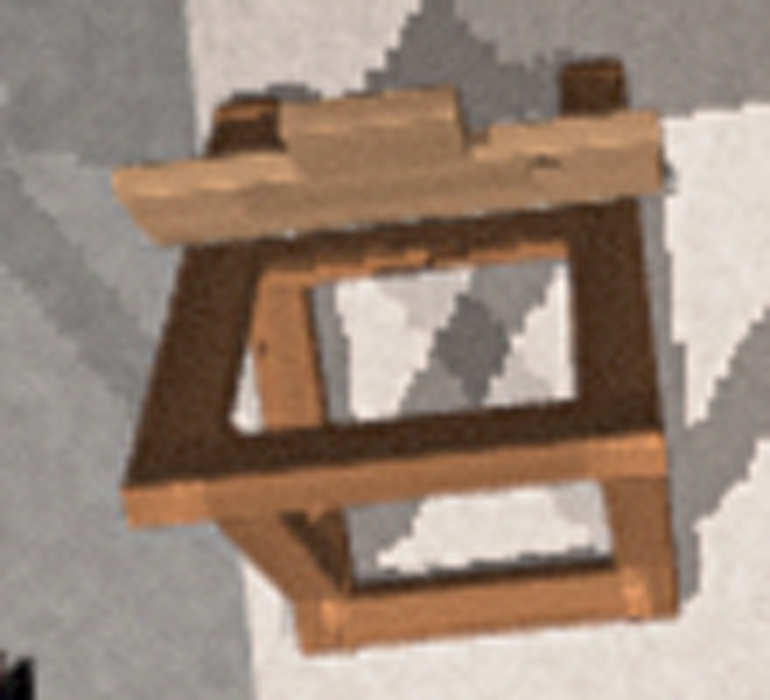

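View pics/s0z.png

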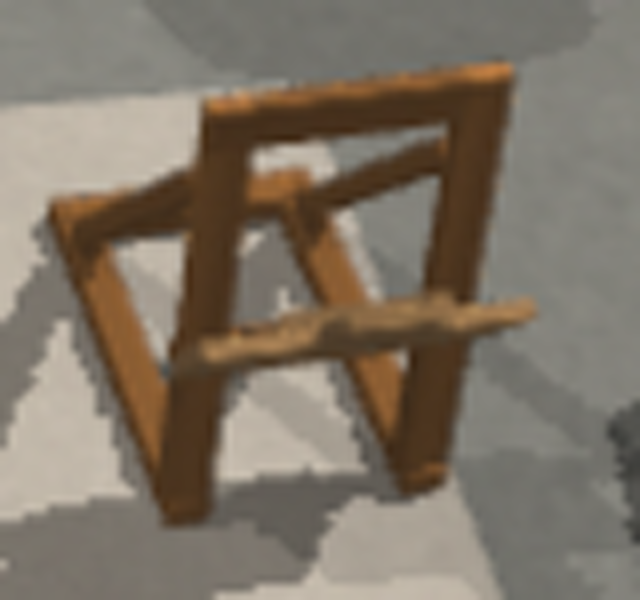

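View pics/d0z.png

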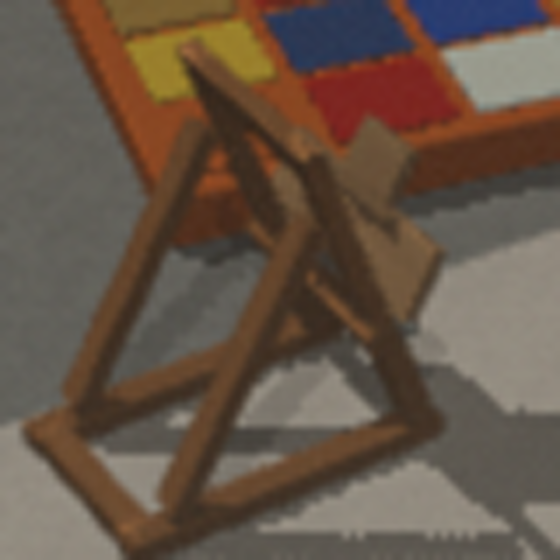

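Run:
```python
from h import *
w=np.load('w2.npz');kw2=cam('wrist',w['p'],w['q']);w=np.load('w1.npz');kw1=cam('wrist',w['p'],w['q']);ks=cam('scene');kd=cam('side')
W2=lambda u,v:(235+u/7-.5+.07,145+v/7-.43); W1=lambda u,v:(280+u/5-.4,105+v/5-.4);S=lambda u,v:(390+u/8-.44,160+v/8-.44)
D=lambda u,v:(215+u/7-.43,125+v/7-.43)
Pp,e1=tri([(kw2,W2(125,487)),(ks,S(513,80))]);Pm,e2=tri([(kw2,W2(662,437)),(ks,S(207,113))])
print('bar',Pp,e1,Pm,e2,np.linalg.norm(Pp-Pm))
for z in (.1373,):
    a,b=onz(kw2,W2(125,487),z),onz(kw2,W2(662,437),z);print('w2@z',a,b,np.linalg.norm(a-b))
    a,b=onz(ks,S(513,80),z),onz(ks,S(207,113),z);print('sc@z',a,b,np.linalg.norm(a-b))
print('proj side',proj(kd,[Pp,Pm]),D(190,42),D(310,160))
# tall panel
c=[(208,147),(255,153),(165,563),(125,555)]
cc=[onz(kw1,W1(*u),.14) for u in c];print('tall',np.array(cc),np.mean(cc,0),'len',np.linalg.norm(cc[0]-cc[3]),np.linalg.norm(cc[0]-cc[1]))
print('in side',proj(kd,cc),'in scene',proj(ks,cc))
A=lambda u,v:(170+u/3.3-.35,160+v/3.3-.35);B=lambda u,v:(340+u/3.5-.35,230+v/3.5-.35)
print(A(12,68),A(150,85),B(148,165),B(260,345))
# scene edge visible: rear-top? triangulate with side far corners
print('jar top',onz(kw2,(391,133),.045),'egg',onz(kw1,(374,43),.06), onz(kw2,(577,130),.06))
```

```text
bar [0.563  0.2922 0.1334] 0.0006263491602920895 [0.5711 0.207  0.1334] 0.0008542551023013664 0.08559827964103614
w2@z [0.5647 0.2919 0.1373] [0.5729 0.2078 0.1373] 0.08449460883044313
sc@z [0.5664 0.2896 0.1373] [0.5741 0.2049 0.1373] 0.08508877646747401
proj side [[240.8445 131.4128]
 [258.4969 147.8119]] (241.71285714285713, 130.57) (258.85571428571427, 147.42714285714285)
tall [[ 0.5821 -0.2198  0.14  ]
 [ 0.5916 -0.221   0.14  ]
 [ 0.5729 -0.309   0.14  ]
 [ 0.5642 -0.3071  0.14  ]] [ 0.5777 -0.2642  0.14  ] len 0.08909365870963769 0.009544285256170836
in side [[379.2988 278.3746]
 [384.7309 276.3983]
 [414.2249 327.7301]
 [408.3892 329.6022]] in scene [[214.2113 183.6571]
 [213.0947 187.0713]
 [171.701  182.0989]
 [173.3598 179.0124]]
(173.28636363636363, 180.2560606060606) (215.10454545454547, 185.40757575757576) (381.93571428571425, 276.79285714285714) (413.93571428571425, 328.22142857142853)
jar top [0.6435 0.1249 0.045 ] egg [ 0.6438 -0.1241  0.06  ] [ 0.6484 -0.1038  0.06  ]
```

```bash
cat >> h.py <<'E'
PSI=np.deg2rad(5.4)
def easel(seat,psi):
    z=np.array([-np.sin(np.pi/12)*np.cos(psi),-np.sin(np.pi/12)*np.sin(psi),np.cos(np.pi/12)])
    y=np.array([-np.sin(psi),np.cos(psi),0]);x=np.cross(y,z)
    return np.column_stack([x,y,z]),np.array(seat)
SEAT=[.590,.2506,.06]
E
python3 - <<'E'
from h import *
Re,s=easel(SEAT,PSI)
w=np.load('w2.npz');kw2=cam('wrist',w['p'],w['q']);ks=cam('scene');kd=cam('side')
def zz(p,o,f): return (p-np.array(o)+.45)*f
P=np.array([[0,43,80],[0,-43,80],[0,48,0],[0,-48,0],[0,43,-60],[0,-43,-60]])/1000@Re.T+s
print('w2',zz(proj(kw2,P),(235,145),7).round().tolist());print('s',zz(proj(ks,P),(390,160),8).round().tolist());print('d',zz(proj(kd,P),(215,125),7).round().tolist())
for th in (.8,.9,1.0,1.1):
    d=np.array([np.sin(th),0,np.cos(th)])
    P=np.array([d*.051+[0,.015,0],d*.051-[0,.015,0],d*.03+[0,.048,0],d*.03-[0,.048,0]])@Re.T+s
    print(th,'w2',zz(proj(kw2,P),(235,145),7).round().tolist(),'s',zz(proj(ks,P),(390,160),8).round().tolist(),'d',zz(proj(kd,P),(215,125),7).round().tolist())
E
```

```text
w2 [[128.0, 483.0], [675.0, 434.0], [165.0, 243.0], [676.0, 195.0], [228.0, 105.0], [635.0, 66.0]]
s [[519.0, 77.0], [210.0, 111.0], [490.0, 318.0], [164.0, 356.0], [443.0, 486.0], [161.0, 521.0]]
d [[190.0, 37.0], [315.0, 152.0], [260.0, 201.0], [395.0, 331.0], [318.0, 321.0], [436.0, 438.0]]
0.8 w2 [[292.0, 132.0], [473.0, 115.0], [125.0, 192.0], [675.0, 140.0]] s [[449.0, 300.0], [341.0, 313.0], [534.0, 300.0], [197.0, 340.0]] d [[359.0, 116.0], [403.0, 155.0], [291.0, 127.0], [429.0, 254.0]]
0.9 w2 [[291.0, 104.0], [471.0, 86.0], [125.0, 176.0], [673.0, 124.0]] s [[452.0, 319.0], [344.0, 332.0], [536.0, 311.0], [198.0, 350.0]] d [[370.0, 119.0], [414.0, 158.0], [297.0, 129.0], [436.0, 256.0]]
1.0 w2 [[290.0, 77.0], [469.0, 60.0], [125.0, 160.0], [672.0, 109.0]] s [[454.0, 338.0], [346.0, 351.0], [537.0, 321.0], [200.0, 361.0]] d [[381.0, 124.0], [425.0, 162.0], [304.0, 131.0], [442.0, 258.0]]
1.1 w2 [[290.0, 52.0], [468.0, 35.0], [126.0, 146.0], [670.0, 95.0]] s [[455.0, 357.0], [347.0, 370.0], [538.0, 332.0], [201.0, 372.0]] d [[390.0, 129.0], [434.0, 168.0], [309.0, 135.0], [448.0, 261.0]]
```

Run:
```python
from h import *
Re,s=easel(SEAT,PSI)
t=get_time()
hx=np.array([np.cos(PSI),np.sin(PSI),0]);hy=np.array([-np.sin(PSI),np.cos(PSI),0])
M=np.column_stack([-hy,-hx,[0,0,-1]])
command_gripper(0.0)
def pt(th,extra=0,sh=0):
    ph=th-np.pi/12; return s+hx*(.047*np.sin(ph)-.010+sh)+np.array([0,0,.047*np.cos(ph)+extra])
move_pose(pt(.9,.06),quat(M)); print('above',get_time()-t,get_ft_force())
movel(pt(.9,.012),v=.1)
r=movel(pt(.9,-.004),v=.03,until_force=1.5);print('touch',r,get_tcp_pos(),get_ft_force(),get_time()-t)
for th,sh in ((1.05,.001),(1.2,.002),(1.35,.003),(1.5,.004)):
    r=movel(pt(th,0,sh),v=.08,until_force=12);print(th,r,get_tcp_pos(),get_ft_force())
    if r:break
if not r:
    r=movel(pt(1.57,-.012,.004),v=.03,until_force=10);print('end',r,get_tcp_pos()-pt(1.57,0,.004),get_ft_force())
p=np.array(get_tcp_pos())
movel(p+[0,0,.06]+hx*.01,v=.2)
print(get_time()-t)
```

```text
above 1.9750000000000005 [ 0.1044 -0.4691  0.5522]
touch True [0.6094 0.2527 0.103 ] [ 2.158  -0.3531  2.0789] 2.9666000000000006
1.05 False [0.6141 0.2528 0.0928] [-0.3587  0.3887 -0.3041]
1.2 False [0.6193 0.2533 0.0869] [0.1469 0.6319 0.2945]
1.35 False [0.6245 0.2538 0.0812] [-0.0351  0.4485  0.4231]
1.5 False [0.6284 0.2542 0.0749] [ 0.5555 -0.0701  0.8962]
end True [-0.0002  0.      0.0003] [-2.6479 -0.9115  7.8607]
4.7583
```

Run:
```python
from h import *
hx=np.array([np.cos(PSI),np.sin(PSI),0]);hy=np.array([-np.sin(PSI),np.cos(PSI),0])
M=np.column_stack([-hy,-hx,[0,0,-1]])
move_pose([.575,.25,.24],quat(M))
command_gripper(0.5)
p,q=get_tcp_pos(),get_ee_rot(); im=read_camera('wrist');save(im,'pics/w3.png');np.savez('w3.npz',p=p,q=q)
d=read_camera('side');save(d,'pics/side3.png');save(im,'pics/w3z.png',(220,40,430,220),3.8);save(d,'pics/d3z.png',(215,125,295,205),7)
print(get_time())
```

```text
10.4917
```

View pics/w3z.png

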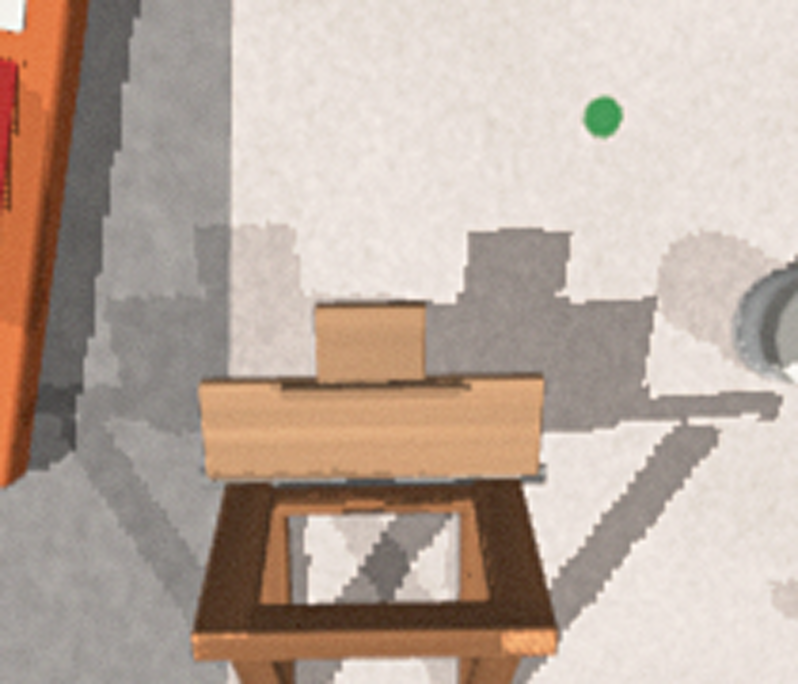

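View pics/d3z.png

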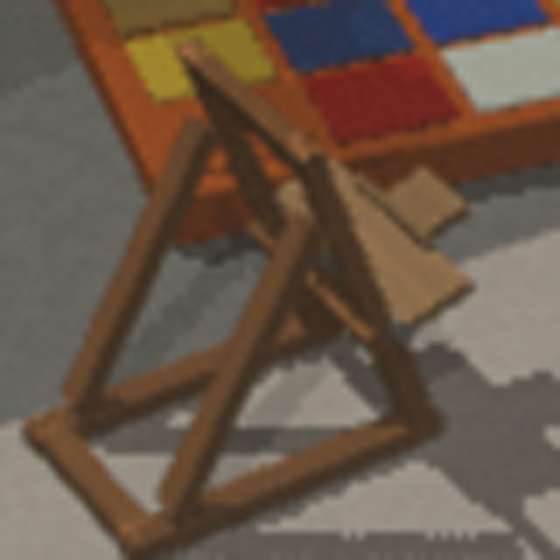

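Run:
```python
from h import *
from scipy.optimize import least_squares
w=np.load('w3.npz');k3=cam('wrist',w['p'],w['q']);w=np.load('w2.npz');k2=cam('wrist',w['p'],w['q']);ks=cam('scene')
def up(z,o,f): return np.array(z)/f+np.array(o)-.5+.5/f
# pts (mm): bar top front +-43 ; ledge outer corners x30 ; tab end
L3=np.array([[0,43,80],[0,-43,80],[30,48,0],[30,-48,0],[51,15,0],[51,-15,0]])/1e3
o3=up([(195,634),(555,631),(200,381),(543,376),(316,304),(425,302)],(220,40),3.8)
L2=L3[:2];o2=up([(125,487),(662,437)],(235,145),7);os_=up([(513,80),(207,113)],(390,160),8)
def res(v,use=(1,1,1),fz=0):
    Re,s=easel(v[:3],v[3]);o=[]
    for u,k,L,ob in zip(use,(k3,k2,ks),(L3,L2,L2),(o3,o2,os_)):
        if u:o.append((proj(k,L@Re.T+s)-ob).ravel())
    return np.concatenate(o)
for use in ((1,1,1),(1,0,0),(0,1,1)):
    r=least_squares(res,[.59,.25,.06,.09],args=(use,),x_scale=[.01,.01,.01,.1]);print(use,r.x,np.rad2deg(r.x[3]),r.fun.round(2))
# z fixed
r=least_squares(lambda v:res([v[0],v[1],.06,v[2]]),[.59,.25,.09]);print(r.x,np.rad2deg(r.x[2]),r.fun.round(1))
# tab-end heights for jar clearance
print('jar',onz(k2,(391,133),.045))
```

```text
(1, 1, 1) [0.5896 0.2522 0.0587 0.107 ] 6.133453315247349 [-0.92 -0.72  0.76 -1.11 -0.15  0.62  0.58  0.73 -0.2   0.94  0.54  1.07
 -0.39 -0.15  0.61 -0.96  1.02 -0.27  0.93  0.25]
(1, 0, 0) [0.59   0.2523 0.0597 0.1078] 6.179197348555234 [-1.17 -0.73  0.88 -1.19 -0.39  0.42  0.62  0.44 -0.37  0.64  0.47  0.73]
(0, 1, 1) [0.5877 0.2521 0.0556 0.0967] 5.5388843470546965 [0.09 0.18 0.4  0.21 0.53 0.24 0.47 0.44]
[0.5899 0.2521 0.1077] 6.170719353653951 [-1.1 -0.5  1.1 -1.  -0.3  0.5  0.8  0.6 -0.2  0.7  0.6  0.8 -0.6  0.
  0.7 -0.9  1.2 -0.6  1.1 -0.1]
jar [0.6436 0.125  0.045 ]
```

```bash
sed -i 's/^PSI=.*/PSI=np.deg2rad(6.0)/; s/^SEAT=.*/SEAT=[.590,.252,.06]/' h.py
cat >> h.py <<'E'
PC=np.array([.5777,-.2642]);PY=np.deg2rad(-11.8)
def down(psi):
    return np.column_stack([[np.cos(psi),np.sin(psi),0],[np.sin(psi),-np.cos(psi),0],[0,0,-1]])
E
python3 - <<'E'
from h import *
t=get_time();Q=quat(down(PY))
move_pose([*PC,.235],Q)
p,q=get_tcp_pos(),get_ee_rot(); im=read_camera('wrist');save(im,'pics/w4.png',(180,60,460,300),2.8);np.savez('w4.npz',p=p,q=q);cv2.imwrite('pics/w4raw.png',im[...,::-1])
print(get_time()-t,get_joint_pos())
E
```

```text
1.9166000000000007 [-0.4465  0.4251  1.5958  0.0001  1.1207 -0.2412]
```

View pics/w4.png

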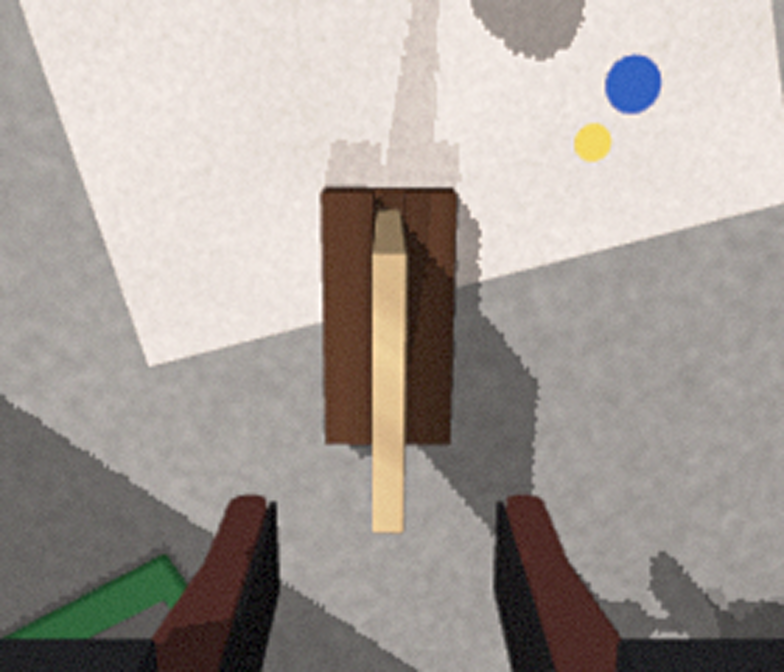

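The panel is aligned with the tool: top edge runs from zoomed (388,253) to (388,531), midway between the fingers.

Run:
```python
from h import *
w=np.load('w4.npz');k=cam('wrist',w['p'],w['q'])
f=lambda u,v:(180+u/2.8-.32,60+v/2.8-.32)
c=np.array([onz(k,f(*u),.14) for u in ((372,253),(407,253),(372,531),(404,531))]);m=c.mean(0)
print(m,np.linalg.norm(c[0]-c[2]),(m-[*PC,.14])@down(PY))
PCn=(m[:2]+PC)/2
yaw=down(PY); 
Q=quat(yaw); t=get_time(); f0=get_ft_force()
G=np.array([*PCn,.105])
movel(G,Q,v=.12); print('f',np.array(get_ft_force())-f0)
command_gripper(0.0); print('w',get_grip_width()*88,get_ft_force())
movel(G+[0,0,.03],v=.08); movel(G+[0,0,.18],v=.2)
print('w',get_grip_width()*88,get_ft_force(),get_time()-t)
np.save('G.npy',G)
p,q=get_tcp_pos(),get_ee_rot(); im=read_camera('wrist');save(im,'pics/w5.png',(180,60,460,300),2.8);np.savez('w5.npz',p=p,q=q)
save(read_camera('side'),'pics/side5.png');save(read_camera('scene'),'pics/scene5.png')
```

```text
[ 0.5777 -0.262   0.14  ] 0.08914817719950531 [-0.0005 -0.0021  0.    ]
f [-0.9959  0.8534 -0.5195]
w 10.08479050545309 [0.3262 0.1549 1.2769]
w 9.706791963944228 [-0.3236 -0.2121 -1.2854] 3.2834000000000003
```

View pics/w5.png

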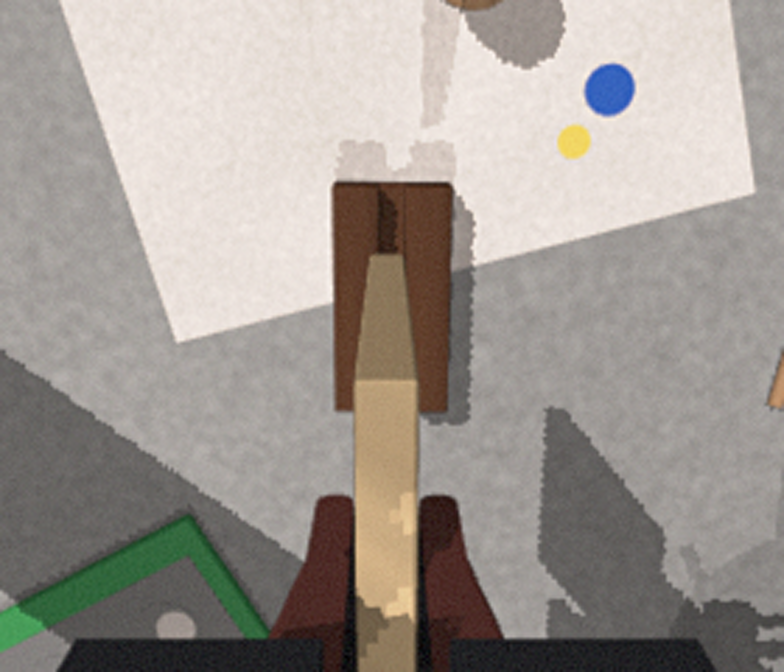

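View pics/side5.png

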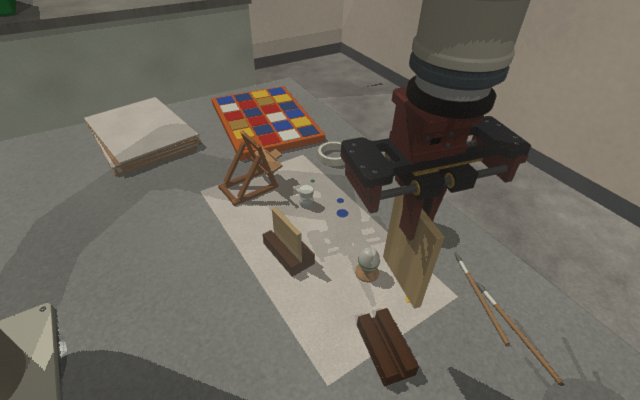

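View pics/scene5.png

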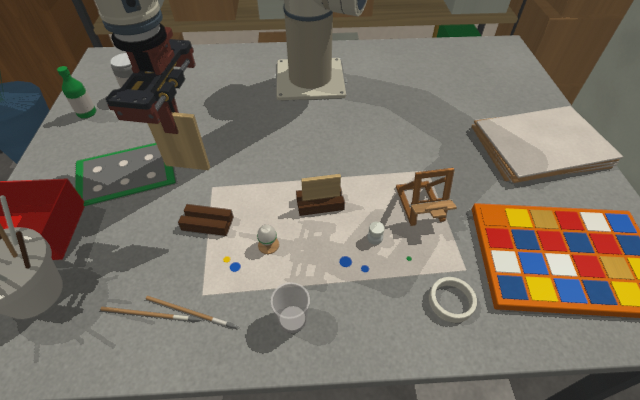

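Run:
```python
from h import *
k=cam('wrist',np.zeros(3),[1,0,0,0])
f=lambda u,v:(180+u/2.8-.32,60+v/2.8-.32)
print([onz(k,f(*u),z) for u,z in (((355,379),-.035),((417,379),-.035),((370,254),.095),((403,254),.095))])
```

```text
[array([-0.006 , -0.0456, -0.035 ]), array([ 0.0034, -0.0456, -0.035 ]), array([-0.0061, -0.0458,  0.095 ]), array([ 0.0036, -0.0458,  0.095 ])]
```

Run:
```python
from h import *
Re,s=easel(SEAT,PSI); M=np.column_stack([Re[:,0],-Re[:,1],-Re[:,2]]);Q=quat(M)
P=lambda x,z,y=-.0007: s+Re@np.array([x,y,z])
t=get_time()
print(inverse_kinematics(P(.035,.215),Q))
move_pose(P(.035,.215),Q); print(get_time()-t,get_ft_force())
movel(P(.016,.135),v=.12)
p,q=get_tcp_pos(),get_ee_rot(); im=read_camera('wrist');save(im,'pics/w6.png',(180,60,460,300),2.8);np.savez('w6.npz',p=p,q=q)
d=read_camera('side');save(d,'pics/d6.png',(190,40,310,220),3.3)
sc=read_camera('scene');save(sc,'pics/s6.png',(370,110,490,240),4.5)
print(get_time(),get_ft_force(),get_grip_width()*88)
```

```text
[ 0.4358  0.2552  1.7674 -0.1099  0.8738  0.3913]
1.8582999999999998 [-0.208  -0.4988 -1.6759]
18.6833 [ 0.1585 -0.451  -0.2078] 9.865804024362642
```

View pics/w6.png

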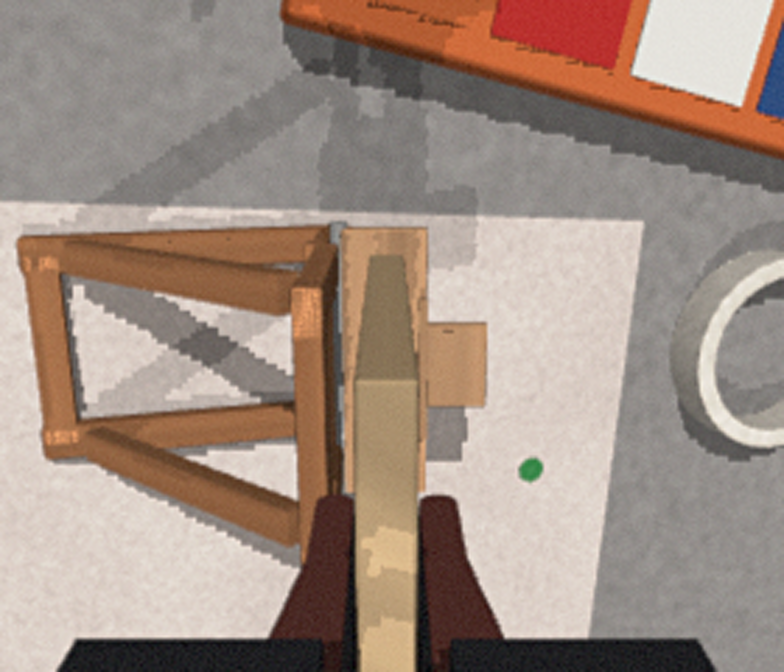

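View pics/d6.png

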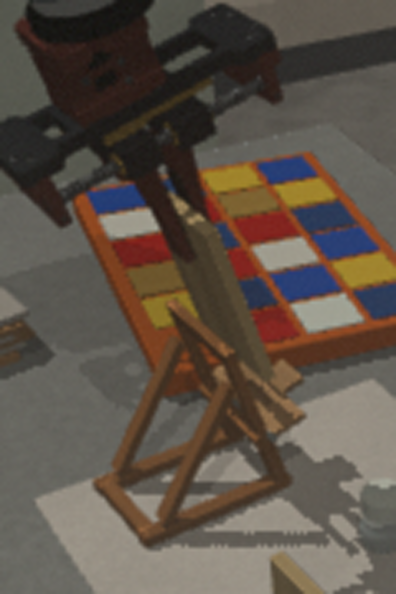

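View pics/s6.png

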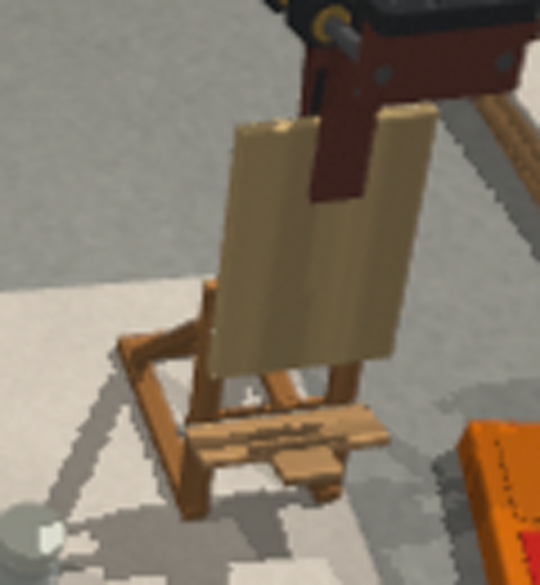

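Run:
```python
from h import *
k=cam('wrist',np.zeros(3),[1,0,0,0])
f=lambda u,v:(180+u/2.8-.32,60+v/2.8-.32)
for n,u,z in (('ledge+ back',(342,230),.135),('ledge+ front',(427,228),.135),('ledge- front',(424,490),.135),('tab end+',(487,323),.135),('tab end-',(486,407),.135),('bar+ front',(322,284),.055),('pan',(369,255),.095),('pan',(403,255),.095)):print(n,onz(k,f(*u),z))
```

```text
ledge+ back [-0.0156 -0.0483  0.135 ]
ledge+ front [ 0.0128 -0.049   0.135 ]
ledge- front [0.013  0.0459 0.135 ]
tab end+ [ 0.0339 -0.0165  0.135 ]
tab end- [0.0346 0.0139 0.135 ]
bar+ front [-0.0168 -0.0444  0.055 ]
pan [-0.0058 -0.0458  0.095 ]
pan [ 0.0041 -0.0458  0.095 ]
```

Run:
```python
from h import *
Re,s=easel(SEAT,PSI)
P=lambda x,z,y=-.0003: s+Re@np.array([x,y,z])
E=lambda:Re.T@(np.array(get_tcp_pos())-s)*1000
F=lambda:Re.T@np.array(get_ft_force())
t=get_time()
movel(P(.012,.103),v=.06)
wait(.2)
r=movel(P(.012,.088),v=.015,until_force=3);print('down',r,E(),F())
p=np.array(get_tcp_pos())
r2=movel(p-Re[:,0]*.012,v=.015,until_force=3);print('back',r2,E(),F(),get_time()-t)
im=read_camera('wrist');save(im,'pics/w7.png',(180,60,460,300),2.8)
d=read_camera('side');save(d,'pics/d7.png',(190,40,310,220),3.3)
sc=read_camera('scene');save(sc,'pics/s7.png',(370,110,490,240),4.5)
```

```text
down True [11.9843 -0.3163 94.7449] [-0.5992 -1.4435  4.8864]
back True [10.178  -0.192  94.7886] [0.0528 0.1505 3.6986] 1.8583999999999996
```

View pics/w7.png

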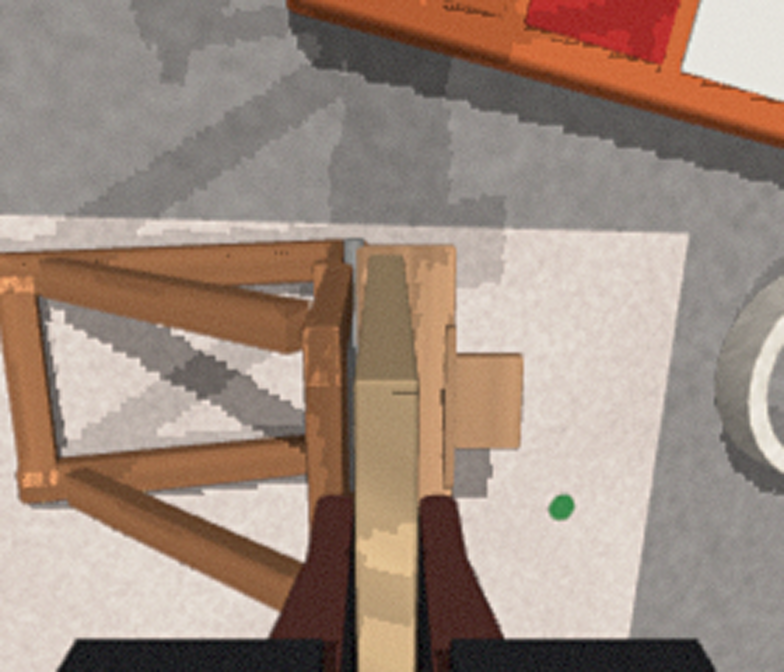

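View pics/d7.png

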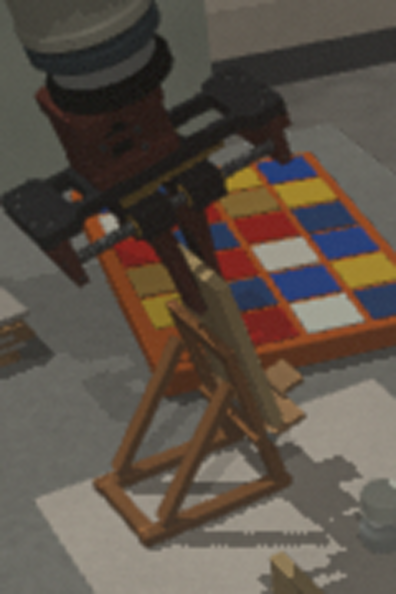

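View pics/s7.png

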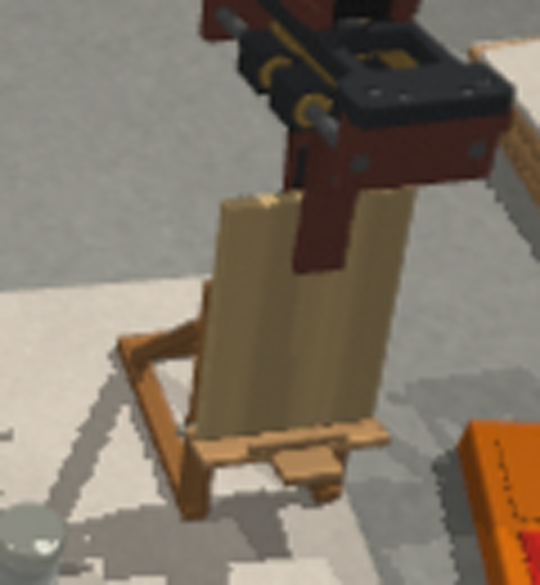

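The panel is on the ledge. The backward stop was only friction, with about a 5 mm gap left to the uprights. I'll lift 1 mm, move back to contact, lower and release.

Run:
```python
from h import *
Re,s=easel(SEAT,PSI)
E=lambda:Re.T@(np.array(get_tcp_pos())-s)*1000
F=lambda:Re.T@np.array(get_ft_force())
t=get_time()
p=np.array(get_tcp_pos());movel(p+Re[:,2]*.0015,v=.02);wait(.2);print(E(),F())
p=np.array(get_tcp_pos());r=movel(p-Re[:,0]*.010,v=.012,until_force=3);wait(.1);print('back',r,E(),F())
p=np.array(get_tcp_pos());r=movel(p-Re[:,2]*.005,v=.01,until_force=2.5);wait(.1);print('down',r,E(),F(),get_time()-t)
im=read_camera('wrist');save(im,'pics/w8.png',(180,60,460,300),2.8)
```

```text
[ 9.9219 -0.2898 96.0292] [-0.3991  0.0524 -1.0828]
back True [ 5.9785 -0.2363 95.8977] [2.53   0.2693 0.8507]
down True [ 6.0987 -0.2659 94.7953] [-0.8131  0.2667  4.7718] 1.4332999999999991
```

View pics/w8.png

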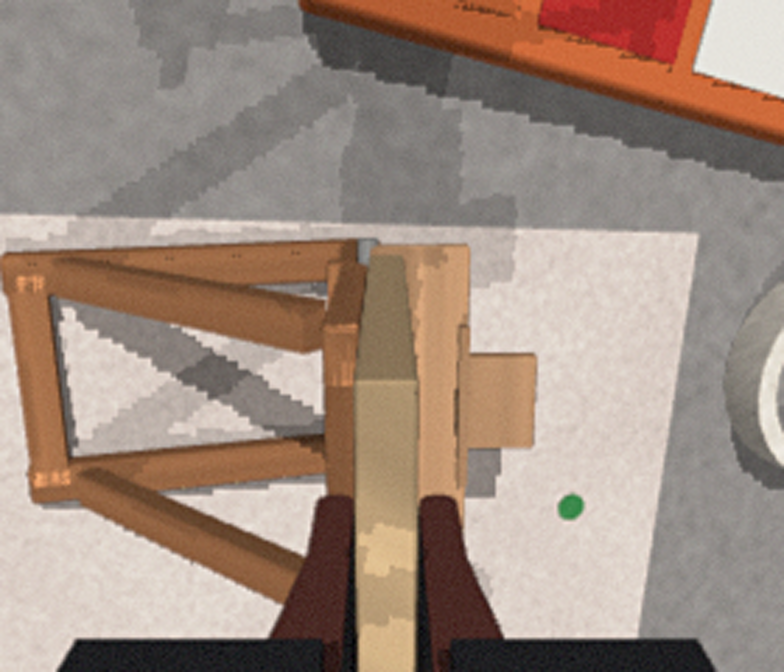

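Panel now flush against the uprights. Release and retract along the panel.

Run:
```python
from h import *
Re,s=easel(SEAT,PSI)
command_gripper(0.3); wait(.2); print(get_grip_width()*88,get_ft_force())
p=np.array(get_tcp_pos());movel(p+Re[:,2]*.10,v=.12); print(get_ft_force())
wait(.3)
p,q=get_tcp_pos(),get_ee_rot();np.savez('w9.npz',p=p,q=q)
im=read_camera('wrist');save(im,'pics/w9.png')
d=read_camera('side');save(d,'pics/d9.png',(190,80,330,220),4)
sc=read_camera('scene');save(sc,'pics/s9.png',(150,100,490,270),2.3)
print(get_time())
```

```text
26.204745157068466 [ 0.1877  1.5111 -0.3411]
[ 0.0195 -0.748   0.8703]
24.2917
```

View pics/w9.png

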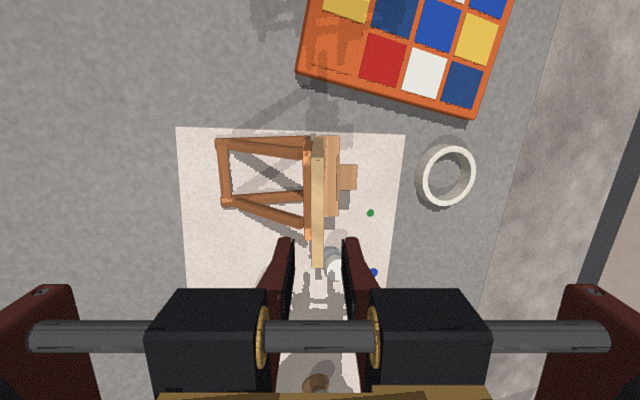

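View pics/d9.png

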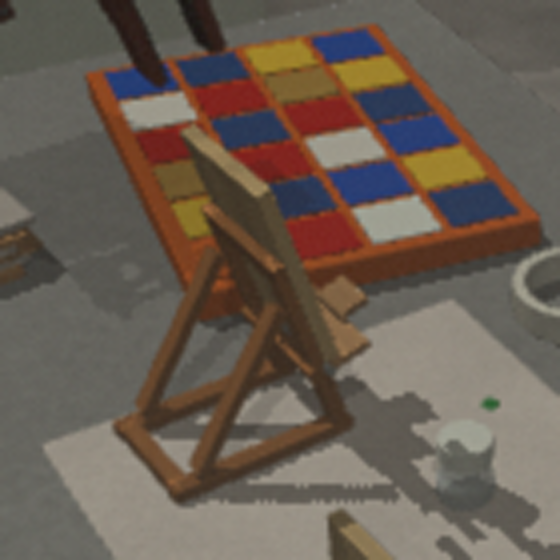

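View pics/s9.png

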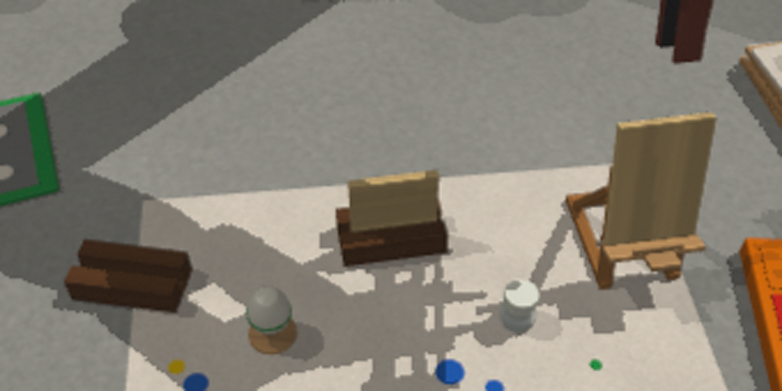

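Run:
```python
from h import *
Re,s=easel(SEAT,PSI);k=cam('scene');kd=cam('side')
P=np.array([[10,45,130],[10,-45,130],[10,45,0],[10,-45,0]])/1e3@Re.T+s
print('scene',((proj(k,P)-[150,100]+.4)*2.3).round(1).tolist())
P=np.array([[0,45,130],[0,-45,130],[10,-45,130]])/1e3@Re.T+s
print('side',((proj(kd,P)-[190,80]+.4)*4).round(1).tolist())
job_done();print(get_time())
```

```text
scene [[717.9, 116.9], [621.3, 128.0], [695.5, 234.9], [607.0, 246.2]]
side [[174.9, 131.8], [252.4, 198.5], [267.8, 189.0]]
the job is handed in; nothing more can be done
the job is handed in; nothing more can be done
```

The tall panel is on the easel ledge, centred, leaning flat back against the uprights and released. I handed the job in at about 24 s of the 53 s allowed.

- **Ledge:** I pressed it down first with the shut fingers until the force stop, at the expected height. A wrist view afterwards agreed with "fully down" to about 1 px.
- **Panel:** I gripped it by its top, lifted it out of the block, tilted it 15° and lowered it until it touched the ledge. My first push back stopped early, on friction, about 5 mm short of the uprights. I lifted it about 1 mm, moved it back until it touched the uprights, lowered it to contact and released it.
- **Centring:** measured before lowering, the panel was within about 1 mm of the middle of the ledge.
- **Last pictures:** the released panel stands still. Its corners are within about 4 px of the predicted pose in the scene view, where the two cameras' calibrations differ by 1–2 mm. In the side view they match to about 2–3 px of the raw picture by eye. The egg, the jar and the short panel look unmoved, and the gripper was about 100 mm clear.

The easel bar's height came out about 4 mm low from the first two views. The later wrist view gave a seat height of 59.7 mm, which agrees with the 60 mm given.

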